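# Prove the clamp screw and lock it

### The job

One of these two bench clamps has a tight screw, the other has worked loose. Find the tight one by pushing its red-gripped handle clockwise (seen from above) to a firm 1.4 newton-metres, held for about a second, without the screw turning; then let go and push that clamp's brass clip sideways fully home into the screw's groove. Leave the loose clamp's clip open and do not disturb the things lying about.

Things in the scene. Friction and masses are not known exactly. Their poses are not given: they have to be found in the camera images.
- clamp_a: Blue steel screw clamp fixed to the bench, holding glued wooden strips. Origin: underside of its foot, on the axis of its vertical screw. Local x points from the screw to the column. Foot x -80..120, y +-45 mm; column x 91..115, top z 98; arm 40 wide, flat top z 98. The clamps look alike: one screw is tight, one loose; either may stand on either side.
- grip_a (a point): Centre of the red grip of clamp_a's level, radial handle bar: 90 mm from the screw axis, 144 mm above the bench. Steel bar 14 mm thick, then red grip 18 mm thick from 70 to 114 mm from the axis. Clockwise from above tightens. 1 N m is 11 N pushed here, level and square to the bar. The loose screw turns on and on at about 0.2 N m (2 to 3 N here).
- mark_a (a point): Red witness mark on the rim of the black collar (radius 18 mm, top 132 mm above the bench) of clamp_a's screw; it moves only if the screw itself turns, which the tight screw does from 2.2 N m (24 N at the grip).
- screw_a (a joint): Turn of clamp_a's screw in its clamp (rad), growing clockwise from above (tightening). At 0 the bar points along the clamp's -x; starts anywhere within +-0.35.
- bar_a (a joint): Elastic wind-up of clamp_a's springy handle bar against its screw (rad), positive clockwise; 0 unloaded, 0.025 at 1 N m, 0.055 at 2.2 N m (about 0.2 mm per newton at the grip), no play; springs back on release.
- clip_a (a joint): Travel of clamp_a's brass retaining clip (m): about 0 to 0.003 open, 0.016 fully seated in the screw's groove against a firm stop. It stays where it is left; sliding takes about 4 N.
- tab_a (a point): Middle of the column-side face of the upright tab of clamp_a's brass clip, 126 mm above the bench; 66 mm from the screw axis when the clip is at 0. Tab 32 wide, 5 thick, from 102 up to 136 mm above the bench. The clip slides level on the arm along the clamp's -x, towards the screw. Beyond the tab, above arm and column, all is free.
- clamp_b: Blue steel screw clamp fixed to the bench, holding glued wooden strips. Origin: underside of its foot, on the axis of its vertical screw. Local x points from the screw to the column. Foot x -80..120, y +-45 mm; column x 91..115, top z 98; arm 40 wide, flat top z 98. The clamps look alike: one screw is tight, one loose; either may stand on either side.
- grip_b (a point): Centre of the red grip of clamp_b's level, radial handle bar: 90 mm from the screw axis, 144 mm above the bench. Steel bar 14 mm thick, then red grip 18 mm thick from 70 to 114 mm from the axis. Clockwise from above tightens. 1 N m is 11 N pushed here, level and square to the bar. The loose screw turns on and on at about 0.2 N m (2 to 3 N here).
- mark_b (a point): Red witness mark on the rim of the black collar (radius 18 mm, top 132 mm above the bench) of clamp_b's screw; it moves only if the screw itself turns, which the tight screw does from 2.2 N m (24 N at the grip).
- screw_b (a joint): Turn of clamp_b's screw in its clamp (rad), growing clockwise from above (tightening). At 0 the bar points along the clamp's -x; starts anywhere within +-0.35.
- bar_b (a joint): Elastic wind-up of clamp_b's springy handle bar against its screw (rad), positive clockwise; 0 unloaded, 0.025 at 1 N m, 0.055 at 2.2 N m (about 0.2 mm per newton at the grip), no play; springs back on release.
- clip_b (a joint): Travel of clamp_b's brass retaining clip (m): about 0 to 0.003 open, 0.016 fully seated in the screw's groove against a firm stop. It stays where it is left; sliding takes about 4 N.
- tab_b (a point): Middle of the column-side face of the upright tab of clamp_b's brass clip, 126 mm above the bench; 66 mm from the screw axis when the clip is at 0. Tab 32 wide, 5 thick, from 102 up to 136 mm above the bench. The clip slides level on the arm along the clamp's -x, towards the screw. Beyond the tab, above arm and column, all is free.
- offcut: Loose wooden offcut 90 x 45 x 30 mm lying between the clamps, bystander. Origin: centre of its underside.
- glue_tub: Loose white jar with blue lid, 72 mm across, 75 high, standing beyond and between the clamps, bystander. Origin: centre of its underside.
- driver: Loose screwdriver lying on the bench in front, between the clamps, bystander. Origin: centre of its underside, long axis x.
Things that resemble listed ones, but are neither listed nor needed, are in the scene too. Leave any orange look-alike of the clamp_a alone.

How it is judged:
By the outcome, as a careful person would: the job done as asked, in the order asked, and still so for the second after the job is handed in, with the robot touching nothing.
It also fails if it takes over 72 s, if anything falls off the work surface, if the arm or the gripper's body presses on something with over 40 N, if the wrist force passes 120 N, or if a joint passes its speed limit or range.

### The arm

A 7-joint arm with a two-finger parallel gripper is mounted at the origin on the work surface. World frame = base frame: x ahead of the robot, y to its left, z up, the work surface at z = 0. Lengths are in m, angles in rad, forces in N, time in s.
With the tool pointing down it reaches from about 0.4 to 0.75 m from the base axis. Payload 19.5 kg.
Tool frame: the origin (TCP) lies at the very end of the fingers, on their centre line; the grasp point (between the pads) lies 19 mm behind it; z points along the fingers, y is the line along which they close (so a half turn about z gives the same grasp; the last joint's range is limited). The gripper opens to 85 mm and grips with 20 to 120 N. Pads are 22 mm wide; open, the fingers measure 114 mm over their backs; the gripper's body (76 mm by 85 mm) begins 54 mm behind the grasp point. The pads swing forward as they close: fully open they stand 13 mm farther back than shut.
Start: joints at [-1.156, 0.707, -0.028, 1.485, 0.022, 0.951, -0.075], TCP at [0.254, 0.516, 0.231] pointing down, gripper open.
Joint ranges: [-2.71, 2.71], [-0.32, 2.16], [-1.57, 1.52], [0, 2.45], [-1.46, 4.6], [0, 2.02], [-2.83, 2.83]. Speed limits (rad/s): [1.89, 1.89, 2.57, 2.57, 3.01, 3.01, 3.01].

### API

Orientations are given as a 3x3 rotation matrix whose columns are the frame's x, y, z axes.
In Python, from plant import ctrl, viewer, ticket gives the robot as it stands.
- The arm moves only by the tool carry_out, never from a script. Its argument "commands" is a list that holds one entry, the list of rows, each a list of 5 numbers: the shift along the world's x, y, z in mm, then the turn about the world's z in degrees, then the opening in per cent of the stroke, from 0 (shut) to 100 (fully open). A call has 1 to 12 rows; each row is the pose to reach, as a shift and turn from the pose commanded when the call began; what a row does not reach only later rows make up. A row lasts 1/12 s, in which the tool goes at most 41.7 mm and 7.16 degrees, less where a joint would pass 70% of its speed; a pose out of reach is approached as far as the arm can. A call with a gripper value outside its range is refused whole. The fingers move at their own pace and stop on an object; the grip force is fixed at half the most. Time passes only in rows, so rows that repeat a pose let the fingers close. It gives the time, the measured TCP pose, the force, the opening and the grip force at its end, in the units of the state.
- ctrl.get_obs(): the state, without advancing time (a new reading comes with each control period).
- viewer.read_camera(name): name is "side" or "top"; returns a dict with "frame" (400x640x3 uint8, red, green, blue), "range_z" (400x640 float32, m along the optical axis (not along the pixel's ray), 0 where there is no reading), "camera_matrix" (3x3 intrinsics, pixels), "R" (3x3) and "t" (3): a world point X has camera coordinates R X + t. Camera axes: x right, y down, z forward; pixel columns grow to the right and rows downward; lengths in m; the calibration is good to about 2 mm. A picture is of the moment at which its call begins.
- ticket.hand_in(): hands the job in; it is judged then, once.
The state is a dict: "time": time; "joints": joint angles; "dq": joint speeds; "joint_efforts": joint torques, N m; "tcp_pos": TCP position; "eef_rot": TCP orientation; "contact_force": force on the tool from outside, world axes, zero at the start; "ft_torque": the same for the moment, N m; "opening": finger opening in m; "grasp_force": force on a finger pad.
Only numpy, scipy, OpenCV 4.12 (cv2) and the standard library are available. Lean on these libraries where they do the work, as an engineer would, in place of code of your own. Each camera call takes 0.05 s, during which the arm holds its last target. There are 200 camera calls.

## Working session

There is one attempt and no reset: what is moved stays moved. The work goes in short steps, Python scripts to look and compute and a tool call to move; the robot and the scene stay as the last step left them, time stands still between calls to the robot, and variables do not carry over. Pictures are saved under pics/ and viewed, at most 10 in all, crops included, and the job is handed in when it is done.

Besides the shell and the picture viewer there is one more tool, called as a command line: name --argument value ..., lists and objects as JSON in quotes. carry_out: Moves the arm, as the interface text tells. Its arguments: {"type":"object","properties":{"commands":{"type":"array","items":{"type":"array","items":{"type":"array","items":{"type":"number"}}}}},"required":["commands"]}

```bash
mkdir -p pics; cat > h.py <<'E'
import numpy as np, cv2
from plant import ctrl, viewer, ticket
def cam(n):
    d=viewer.read_camera(n); np.savez(f'/tmp/{n}.npz',**d); return d
def load(n): return dict(np.load(f'/tmp/{n}.npz'))
def px2w(d,u,v,z=None):
    K,R,t=d['camera_matrix'],d['R'],d['t']
    r=np.linalg.inv(K)@[u,v,1.]
    c=-R.T@t; w=R.T@r
    if z is None: s=d['range_z'][int(round(v)),int(round(u))]
    else: s=(z-c[2])/w[2]
    return c+s*w
def w2px(d,X):
    p=d['camera_matrix']@(d['R']@np.array(X)+d['t']); return p[:2]/p[2]
E
python3 - <<'E'
from h import *
for n in('top','side'):
    d=cam(n); cv2.imwrite(f'pics/{n}0.png',d['frame'][:,:,::-1]); print(n,-d['R'].T@d['t'],d['R'][2],d['camera_matrix'][0,0])
o=ctrl.get_obs(); print(o['tcp_pos'],o['eef_rot'].round(3),o['time'],o['contact_force'])
E
```

```text
top [ 0.38387803 -0.00670046  1.12269129] [ 0.11877622 -0.02317078 -0.99265066] 370.5536309268157
side [-0.03363807 -0.66528164  1.1531639 ] [ 0.41204654  0.47711914 -0.77625703] 512.3984669525094
[0.25353773 0.51583893 0.23090307] [[-0.897  0.441 -0.   ]
 [ 0.441  0.897 -0.001]
 [-0.    -0.001 -1.   ]] 0.1 [ 0.36998684  0.73570348 -0.05656207]
```

View pics/top0.png

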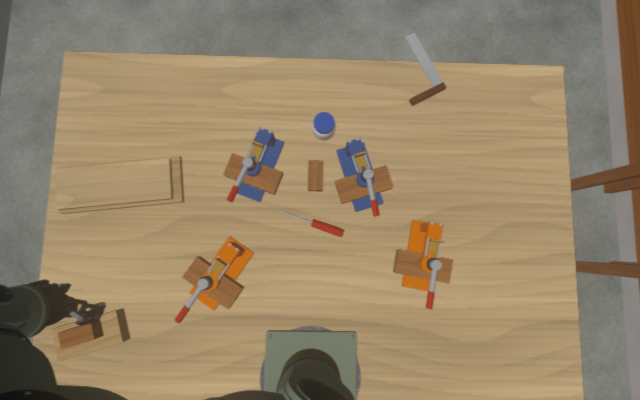

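View pics/side0.png

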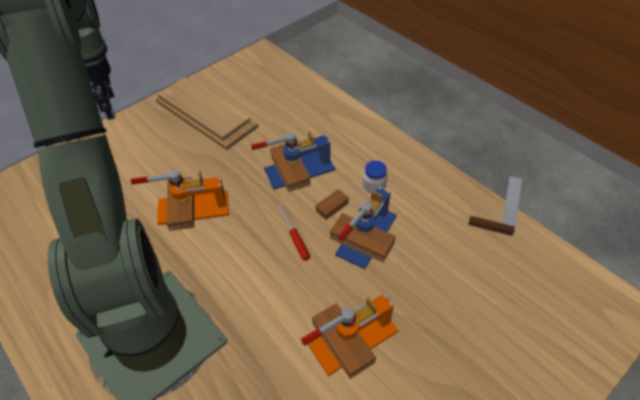

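The top view shows blue clamps at about (250,165) and (368,178). Orange look-alikes stand at (215,275) and (430,260). Red things that could be mistaken for the wanted grips are the orange clamps' grips at (182,313) and (431,300), and the screwdriver at (328,228). I choose the blue clamps' grips at (233,190) and (375,208). Next is a close crop.

```bash
python3 - <<'E'
from h import *
d=load('top');f=d['frame'][:,:,::-1]
a=cv2.resize(f[120:220,215:295],None,fx=5,fy=5,interpolation=cv2.INTER_CUBIC)
b=cv2.resize(f[130:230,325:405],None,fx=5,fy=5,interpolation=cv2.INTER_CUBIC)
cv2.imwrite('pics/crop0.png',np.hstack([a,b]))
E
```

```text
(no output)
```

View pics/crop0.png

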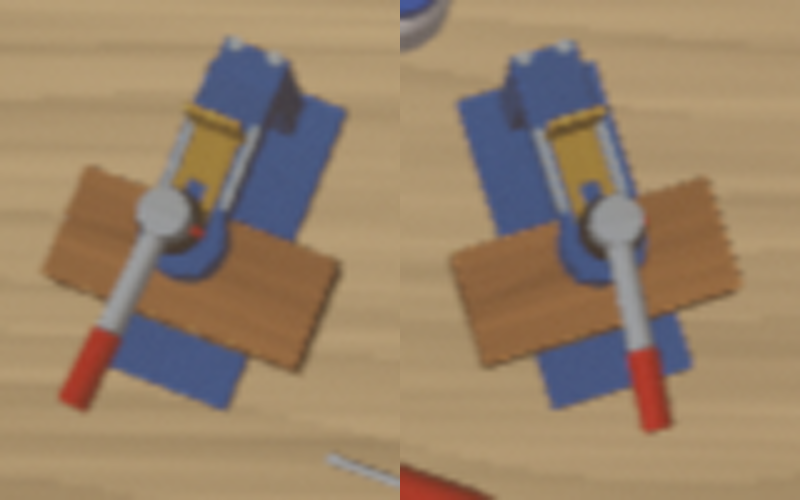

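```bash
python3 - <<'E'
from h import *
d=load('top')
P=lambda u,v,ox,oy,z:px2w(d,ox+u/5-.4,oy+v/5-.4,z)
for nm,ox,oy,pts in [('L',215,120,dict(g1=(103,332,.152),g2=(75,408,.152),b1=(152,238,.151),tl=(188,106,.136),tr=(243,132,.136),c1=(230,38,.098),c2=(298,62,.098),f1=(345,105,.01),f2=(228,408,.01))),
 ('R',325,130,dict(g1=(243,350,.152),g2=(256,430,.152),b1=(220,243,.151),tl=(148,131,.136),tr=(206,110,.136),c1=(110,60,.098),c2=(175,42,.098),f1=(60,100,.01),f2=(155,408,.01),f3=(291,368,.01)))]:
    W={k:P(*p[:2],ox,oy,p[2]) for k,p in pts.items()}
    for k,w in W.items(): print(nm,k,(w*1000).round(0))
    bar=W['g2']-W['b1'];print('bar ang',np.degrees(np.arctan2(bar[1],bar[0])),np.linalg.norm(W['g2']-W['g1']))
    e=W['tl']-W['tr'];print('tab width',np.linalg.norm(e),'clamp x ang',np.degrees(np.arctan2(e[1],e[0]))-90)
# red mask depth
s=d['frame'].astype(int);m=(s[...,0]>130)&(s[...,1]<80)&(s[...,2]<80)
for (u0,u1,v0,v1) in[(222,245,180,205),(365,385,195,220)]:
    vv,uu=np.nonzero(m[v0:v1,u0:u1]);w=np.array([px2w(d,u+u0,v+v0) for u,v in zip(uu,vv)])
    print(len(w),np.median(w,0),w[:,2].max()); w2=px2w(d,uu.mean()+u0,vv.mean()+v0,.150);print('centroid',w2)
# orange/robot check: tub/offcut/driver
for p in [(323,120),(315,175),(328,228),(285,210)]: print(p,px2w(d,*p))
# collar/grip by cloud: head top
for p in [(248,162),(368,173)]: print('head',px2w(d,*p))
E
```

```text
L g1 [531. 205. 152.]
L g2 [490. 218. 152.]
L b1 [582. 182. 151.]
L tl [659. 169. 136.]
L tr [645. 138. 136.]
L c1 [709. 153.  98.]
L c2 [696. 114.  98.]
L f1 [697.  95.  10.]
L f2 [508. 160.  10.]
bar ang 158.57171198816977 0.04252417315936943
tab width 0.033306355763088276 clamp x ang -24.3599713462782
R g1 [ 503. -159.  152.]
R g2 [ 460. -166.  152.]
R b1 [ 560. -147.  151.]
R tl [ 624. -110.  136.]
R tr [ 636. -141.  136.]
R c1 [674. -92.  98.]
R c2 [ 685. -129.   98.]
R f1 [673. -68.  10.]
R f2 [ 484. -128.   10.]
R f3 [ 510. -211.   10.]
bar ang -169.05102316156936 0.04288685293951889
tab width 0.034041923249110866 clamp x ang 21.539183105018623
75 [0.51213355 0.21289761 0.15134148] 0.15622368456808278
centroid [0.51223704 0.21313567 0.15      ]
85 [ 0.48298704 -0.16373853  0.15153225] 0.15547043281568584
centroid [ 0.4816839  -0.16312216  0.15      ]
(323, 120) [ 0.74233067 -0.02365127  0.07760067]
(315, 175) [ 0.58848948 -0.0036412   0.02709187]
(328, 228) [ 0.43073617 -0.04549056  0.02335558]
(285, 210) [4.83683583e-01 8.51035952e-02 1.56393605e-04]
head [0.59641542 0.17492296 0.15065069]
head [ 0.57274296 -0.14450118  0.15758728]
```

Crop: left head (248,162), left grip centre (233,194), right head (368,174), right grip centre (375,208). The brass tabs are on the far side at (258,144) and (364,155).

Fitted poses (mm):

| Clamp | Axis | Clamp x direction | Grip |
|---|---|---|---|
| L | (598,176) | -19° | (514,212) |
| R | (573,-145) | 17.5° | (483,-163) |

Foot length, grip radius and heights agree with the description. I'll start with L: straddle its grip with half-open fingers.

carry_out --commands '[[[26,-30,0,1,60],[60,-70,0,2,60],[90,-105,0,3,60],[117,-137,0,3,60],[143,-167,0,3,60],[169,-197,0,3,60],[195,-228,0,3,60],[221,-258,0,3,60],[247,-289,0,3,60],[260,-304,0,3,60],[260,-304,0,3,60],[260,-304,0,3,60]]]'

```text
time: 1.1
tcp_pos: [0.5141, 0.2107, 0.2309]
eef_rot: [[-0.918, 0.396, -0.001], [0.396, 0.918, -0.0], [0.0, -0.001, -1.0]]
contact_force: [0.2, 0.6, -0.9]
opening: 0.0513
grasp_force: 0.0
```

```bash
python3 - <<'E'
from h import *
d=cam('top');o=ctrl.get_obs();print(o['time'],o['tcp_pos'],o['opening'],o['contact_force'],np.degrees(np.arctan2(o['eef_rot'][1,1],o['eef_rot'][0,1])))
s=cam('side')
f=s['frame'][:,:,::-1]
cv2.imwrite('pics/p1.png',cv2.resize(f[80:220,220:400],None,fx=4,fy=4,interpolation=cv2.INTER_CUBIC))
E
```

```text
1.15 [0.5133681  0.2120942  0.23099312] 0.05104226247327685 [-0.81696839  0.67899463 -0.548058  ] 66.8043605016148
```

View pics/p1.png

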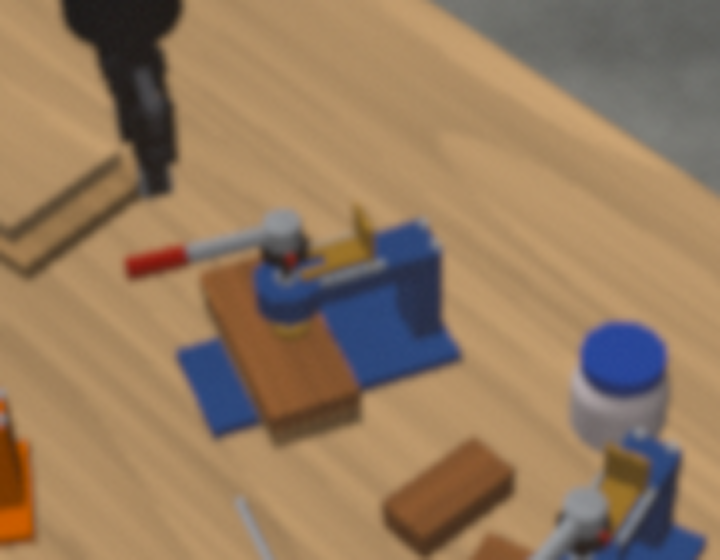

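The fingers hang above the red grip, which shows at crop (155,262). The near finger hides the far one. Descending around the grip.

carry_out --commands '[[[0,0,-35,0,60],[0,0,-70,0,60],[0,0,-95,0,60],[0,0,-108,0,60],[0,0,-108,0,60],[1.6,3.7,-108,0,60],[3.2,7.3,-108,0,60],[4,9.2,-108,0,60],[4,9.2,-108,0,60],[4,9.2,-108,0,60]]]'

```text
time: 2.03
tcp_pos: [0.5178, 0.2215, 0.1239]
eef_rot: [[-0.919, 0.393, 0.001], [0.393, 0.919, 0.0], [-0.001, 0.001, -1.0]]
contact_force: [-0.0, 0.2, -0.2]
opening: 0.0511
grasp_force: 0.0
```

carry_out --commands '[[[0.4,0.9,0,0,60],[0.8,1.8,0,0,60],[1.2,2.8,0,0,60],[1.2,2.8,0,0,60],[1.2,2.8,0,0,60]]]'

```text
time: 2.45
tcp_pos: [0.5188, 0.224, 0.1232]
eef_rot: [[-0.919, 0.394, -0.0], [0.394, 0.919, -0.0], [0.0, -0.0, -1.0]]
contact_force: [-1.0, -0.2, 0.7]
opening: 0.051
grasp_force: 0.0
```

carry_out --commands '[[[0.4,0.9,0,0,60],[0.8,1.8,0,0,60],[0.8,1.8,0,0,60]]]'

```text
time: 2.7
tcp_pos: [0.5196, 0.226, 0.1233]
eef_rot: [[-0.919, 0.393, -0.0], [0.393, 0.919, 0.0], [0.0, -0.0, -1.0]]
contact_force: [-0.3, 0.8, 0.5]
opening: 0.051
grasp_force: 0.0
```

carry_out --commands '[[[0.4,0.9,0,0,60],[0.8,1.8,0,0,60],[0.8,1.8,0,0,60]]]'

```text
time: 2.95
tcp_pos: [0.5205, 0.2278, 0.1233]
eef_rot: [[-0.919, 0.393, -0.0], [0.393, 0.919, 0.0], [0.0, 0.0, -1.0]]
contact_force: [0.4, 0.1, 0.6]
opening: 0.0513
grasp_force: 0.0
```

carry_out --commands '[[[0.4,0.9,0,0,60],[0.8,1.8,0,0,60],[0.8,1.8,0,0,60]]]'

```text
time: 3.2
tcp_pos: [0.5212, 0.2295, 0.1232]
eef_rot: [[-0.919, 0.393, -0.0], [0.393, 0.919, -0.0], [-0.0, -0.0, -1.0]]
contact_force: [-1.3, -0.4, 0.6]
opening: 0.0511
grasp_force: 0.3
```

carry_out --commands '[[[0.4,0.9,0,0,60],[0.8,1.8,0,0,60],[0.8,1.8,0,0,60]]]'

```text
time: 3.45
tcp_pos: [0.5216, 0.2306, 0.1231]
eef_rot: [[-0.919, 0.394, -0.001], [0.394, 0.919, -0.001], [0.001, -0.002, -1.0]]
contact_force: [-3.1, -5.1, 2.8]
opening: 0.0512
grasp_force: 3.1
```

carry_out --commands '[[[0.4,0.9,0,0,60],[0.8,1.8,0,0,60],[0.8,1.8,0,0,60]]]'

```text
time: 3.7
tcp_pos: [0.522, 0.2316, 0.123]
eef_rot: [[-0.919, 0.394, -0.003], [0.394, 0.919, -0.003], [0.001, -0.004, -1.0]]
contact_force: [-7.2, -10.1, 4.4]
opening: 0.0516
grasp_force: 5.7
```

The force is rising at about 3 N/mm, so L (left) is the tight one. It stands at about 1.1 N m now, so I bring it up to about 1.5 N m.

carry_out --commands '[[[0.3,0.7,0,0,60],[0.5,1.2,0,0,60],[0.5,1.2,0,0,60]]]'

```text
time: 3.95
tcp_pos: [0.5223, 0.2323, 0.123]
eef_rot: [[-0.919, 0.395, -0.003], [0.395, 0.919, -0.004], [0.001, -0.005, -1.0]]
contact_force: [-9.3, -12.8, 6.9]
opening: 0.0514
grasp_force: 7.4
```

```bash
python3 - <<'E'
from h import *
t=np.array([.393,.919,0])
for i in range(3):
    cam('side');o=ctrl.get_obs();f=o['contact_force'];print(o['time'],f.round(1),-(f@t).round(1),o['grasp_force'],o['ft_torque'].round(2),o['tcp_pos'].round(4))
E
```

```text
4.0 [ -9.8 -12.1   5.3] 15.0 7.315930277109146 [-2.55  1.77 -0.19] [0.5222 0.2322 0.1229]
4.05 [ -8.5 -12.1   5.3] 14.5 7.303629666566849 [-2.59  1.81 -0.18] [0.5222 0.2322 0.1229]
4.1 [ -8.9 -12.3   4.9] 14.8 7.3017869889736176 [-2.61  1.74 -0.17] [0.5222 0.2322 0.123 ]
```

About 1.34 N m by r×F. A little more, then hold for over a second.

carry_out --commands '[[[0.3,0.7,0,0,60],[0.3,0.7,0,0,60],[0.3,0.7,0,0,60]]]'

```text
time: 4.35
tcp_pos: [0.5224, 0.2326, 0.1229]
eef_rot: [[-0.919, 0.395, -0.004], [0.395, 0.919, -0.004], [0.002, -0.005, -1.0]]
contact_force: [-10.5, -13.7, 6.8]
opening: 0.0513
grasp_force: 8.3
```

carry_out --commands '[[[0,0,0,0,60],[0,0,0,0,60],[0,0,0,0,60],[0,0,0,0,60],[0,0,0,0,60],[0,0,0,0,60],[0,0,0,0,60],[0,0,0,0,60],[0,0,0,0,60],[0,0,0,0,60],[0,0,0,0,60]]]'

```text
time: 5.27
tcp_pos: [0.5224, 0.2326, 0.1229]
eef_rot: [[-0.919, 0.395, -0.004], [0.395, 0.919, -0.004], [0.002, -0.005, -1.0]]
contact_force: [-9.7, -14.1, 7.2]
opening: 0.051
grasp_force: 8.3
```

```bash
python3 - <<'E'
from h import *
t=np.array([.393,.919,0]);F=[]
for i in range(5):
    cam('side');o=ctrl.get_obs();f=o['contact_force'];F.append(f)
f=np.mean(F,0);c=o['tcp_pos']-.0255*t-[.598,.176,0]
print(o['time'],f,-(f@t),o['grasp_force'],c,(c[0]*f[1]-c[1]*f[0]))
E
```

```text
5.5167 [ -9.17081676 -13.75300823   6.20334277] 16.243145545366406 8.32565188407898 [-0.08565364  0.03315676  0.12289976] 1.4820697924973993
```

Reading 1.48 N m, held for 1.2 s. To cover calibration error, I add a slight margin (about 1.58 N m) and hold again.

carry_out --commands '[[[0.2,0.45,0,0,60],[0.2,0.45,0,0,60],[0.2,0.45,0,0,60],[0.2,0.45,0,0,60],[0.2,0.45,0,0,60],[0.2,0.45,0,0,60],[0.2,0.45,0,0,60],[0.2,0.45,0,0,60],[0.2,0.45,0,0,60],[0.2,0.45,0,0,60],[0.2,0.45,0,0,60],[0.2,0.45,0,0,60]]]'

```text
time: 6.52
tcp_pos: [0.5225, 0.2328, 0.1229]
eef_rot: [[-0.919, 0.395, -0.004], [0.395, 0.919, -0.005], [0.002, -0.006, -1.0]]
contact_force: [-10.1, -15.4, 6.9]
opening: 0.0516
grasp_force: 9.0
```

```bash
python3 - <<'E'
from h import *
t=np.array([.393,.919,0]);F=[]
for i in range(5):
    cam('side');o=ctrl.get_obs();f=o['contact_force'];F.append(f)
f=np.mean(F,0);c=o['tcp_pos']-.0255*t-[.598,.176,0]
print(o['time'],f,-(f@t),o['grasp_force'],o['tcp_pos'],(c[0]*f[1]-c[1]*f[0]))
E
```

```text
6.7667 [-10.42171233 -14.73522967   7.25847948] 17.637409011928064 8.994092345237732 [0.52244581 0.23289085 0.12288203] 1.6096499959723818
```

Held at 1.5 to 1.6 N m with no slip. Now release gently, lift, and move beyond the tab with the fingers shut.

carry_out --commands '[[[-1.5,-3.5,0,0,60],[-4,-9,0,0,60],[-7,-16,0,0,60],[-7.5,-17.5,0,0,60],[-7.5,-17.5,0,0,60],[-7.5,-17.5,20,0,60],[-7.5,-17.5,55,0,60],[-7.5,-17.5,85,0,60],[-7.5,-17.5,108,0,60],[-7.5,-17.5,108,0,60]]]'

```text
time: 7.6
tcp_pos: [0.5177, 0.2189, 0.2356]
eef_rot: [[-0.919, 0.393, 0.006], [0.393, 0.919, 0.003], [-0.004, 0.005, -1.0]]
contact_force: [0.7, 0.8, 0.4]
opening: 0.0509
grasp_force: 0.0
```

carry_out --commands '[[[30,-12,0,4,0],[65,-27,0,4,0],[100,-42,0,4,0],[135,-57,0,4,0],[160,-68,0,4,0],[171,-72.5,0,4,0],[171,-72.5,0,4,0],[171,-72.5,0,4,0],[171,-72.5,0,4,0]]]'

```text
time: 8.35
tcp_pos: [0.6868, 0.1462, 0.2312]
eef_rot: [[-0.945, 0.328, -0.0], [0.328, 0.945, 0.0], [0.001, 0.0, -1.0]]
contact_force: [0.1, -0.4, 1.0]
opening: 0.0002
grasp_force: 0.0
```

```bash
python3 - <<'E'
from h import *
d=cam('side');o=ctrl.get_obs();print(o['time'],o['tcp_pos'],o['opening'],o['contact_force'])
f=d['frame'][:,:,::-1].copy()
for p in [(.688,.145,.112),(.660,.1545,.136),o['tcp_pos']]:
    u=w2px(d,p).round().astype(int);cv2.circle(f,tuple(int(x) for x in u),0,(0,255,0),-1)
    print(u)
cv2.imwrite('pics/p2.png',cv2.resize(f[60:200,240:420],None,fx=4,fy=4,interpolation=cv2.INTER_CUBIC))
E
```

```text
8.4 [0.68673732 0.14626175 0.23152155] -0.00020629845994220197 [-0.51762242 -0.37354414  0.22457658]
[322 137]
[313 134]
[321 105]
```

View pics/p2.png

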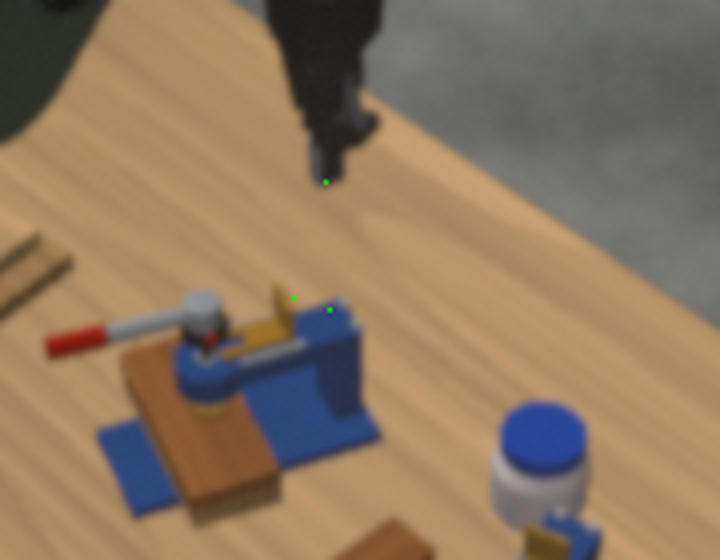

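The shut fingertips are at crop (325,182), beyond and above the tab at crop (284,300), with the column top clear below. I descend to z 0.112 and then close in along the clamp's -x direction (-0.945, 0.328).

carry_out --commands '[[[0,0,-35,0,0],[0,0,-70,0,0],[0,0,-100,0,0],[0,0,-119,0,0],[0,0,-119,0,0],[0,0,-119,0,0],[-2.8,1,-119,0,0],[-5.7,2,-119,0,0],[-8.5,3,-119,0,0],[-8.5,3,-119,0,0]]]'

```text
time: 9.23
tcp_pos: [0.6786, 0.149, 0.1134]
eef_rot: [[-0.945, 0.328, 0.001], [0.328, 0.945, 0.0], [-0.001, 0.001, -1.0]]
contact_force: [-0.3, 0.2, 0.5]
opening: -0.0003
grasp_force: 0.0
```

carry_out --commands '[[[-1.9,0.7,0,0,0],[-3.8,1.3,0,0,0],[-5.7,2,0,0,0],[-7.6,2.6,0,0,0],[-7.6,2.6,0,0,0]]]'

```text
time: 9.65
tcp_pos: [0.6709, 0.1512, 0.1123]
eef_rot: [[-0.945, 0.328, -0.0], [0.328, 0.945, -0.0], [0.0, -0.0, -1.0]]
contact_force: [-0.3, 0.4, -0.2]
opening: -0.0003
grasp_force: 0.0
```

carry_out --commands '[[[-1.9,0.7,0,0,0],[-3.8,1.3,0,0,0],[-5.7,2,0,0,0],[-5.7,2,0,0,0]]]'

```text
time: 9.98
tcp_pos: [0.6654, 0.153, 0.1123]
eef_rot: [[-0.945, 0.328, 0.0], [0.328, 0.945, -0.0], [-0.0, -0.0, -1.0]]
contact_force: [1.0, 0.4, -0.6]
opening: -0.0002
grasp_force: 0.1
```

carry_out --commands '[[[-1.9,0.7,0,0,0],[-3.8,1.3,0,0,0],[-3.8,1.3,0,0,0]]]'

```text
time: 10.23
tcp_pos: [0.6616, 0.1543, 0.1124]
eef_rot: [[-0.945, 0.328, 0.0], [0.328, 0.945, -0.0], [-0.0, -0.0, -1.0]]
contact_force: [1.5, -0.8, -0.4]
opening: -0.0001
grasp_force: 1.2
```

carry_out --commands '[[[-1.9,0.7,0,0,0],[-3.8,1.3,0,0,0],[-5.7,2,0,0,0],[-5.7,2,0,0,0]]]'

```text
time: 10.57
tcp_pos: [0.6556, 0.1565, 0.1123]
eef_rot: [[-0.945, 0.328, -0.0], [0.328, 0.945, -0.0], [0.0, -0.0, -1.0]]
contact_force: [1.4, 0.3, 0.1]
opening: -0.0004
grasp_force: 0.7
```

carry_out --commands '[[[-1.4,0.5,0,0,0],[-2.8,1,0,0,0],[-2.8,1,0,0,0]]]'

```text
time: 10.82
tcp_pos: [0.6534, 0.1572, 0.1124]
eef_rot: [[-0.944, 0.329, 0.001], [0.329, 0.944, -0.0], [-0.001, 0.0, -1.0]]
contact_force: [6.1, -1.1, -0.0]
opening: 0.0001
grasp_force: 3.1
```

carry_out --commands '[[[-1.4,0.5,0,0,0],[-2.8,1,0,0,0],[-4.2,1.5,0,0,0],[-5.7,2,0,0,0],[-5.7,2,0,0,0]]]'

```text
time: 11.23
tcp_pos: [0.6529, 0.1571, 0.1133]
eef_rot: [[-0.944, 0.33, 0.013], [0.331, 0.944, -0.001], [-0.013, 0.003, -1.0]]
contact_force: [43.1, -6.9, -15.0]
opening: -0.0003
grasp_force: 21.5
```

carry_out --commands '[[[-1.4,0.5,0,0,0],[-2.8,1,0,0,0],[-2.8,1,0,0,0]]]'

```text
time: 11.48
tcp_pos: [0.6526, 0.1571, 0.1137]
eef_rot: [[-0.943, 0.332, 0.019], [0.332, 0.943, -0.002], [-0.018, 0.004, -1.0]]
contact_force: [61.3, -10.1, -21.5]
opening: -0.0001
grasp_force: 30.6
```

carry_out --commands '[[[-0.9,0.3,0,0,0],[-1.9,0.7,0,0,0],[-1.9,0.7,0,0,0]]]'

```text
time: 11.73
tcp_pos: [0.6524, 0.1571, 0.114]
eef_rot: [[-0.943, 0.332, 0.023], [0.332, 0.943, -0.002], [-0.022, 0.005, -1.0]]
contact_force: [74.7, -11.2, -26.4]
opening: 0.0002
grasp_force: 36.7
```

A firm stop, and the push went harder than I wanted. I back off and look.

carry_out --commands '[[[5,-1.7,0,0,0],[10.4,-3.7,0,0,0],[20,-7,0,0,0],[33,-11.5,0,0,0],[33,-11.5,30,0,0],[33,-11.5,70,0,0],[33,-11.5,110,0,0],[33,-11.5,130,0,0],[33,-11.5,130,0,0]]]'

```text
time: 12.48
tcp_pos: [0.6766, 0.1501, 0.2471]
eef_rot: [[-0.945, 0.328, 0.005], [0.328, 0.945, 0.002], [-0.004, 0.003, -1.0]]
contact_force: [-0.2, 0.5, -0.1]
opening: -0.0
grasp_force: 0.0
```

```bash
python3 - <<'E'
from h import *
d=cam('side');o=ctrl.get_obs();print(o['time'],o['tcp_pos'],o['contact_force'])
a=load('side')['frame'][:,:,::-1][110:180,245:345]
e=cam('top');b=e['frame'][:,:,::-1][125:215,215:295]
z=lambda i:cv2.resize(i,(400,360),interpolation=cv2.INTER_CUBIC)
cv2.imwrite('pics/p3.png',np.hstack([z(a),z(b)]))
E
```

```text
12.5333 [0.67588672 0.14993286 0.24422296] [ 0.33636896 -0.96720671 -1.4496462 ]
```

View pics/p3.png

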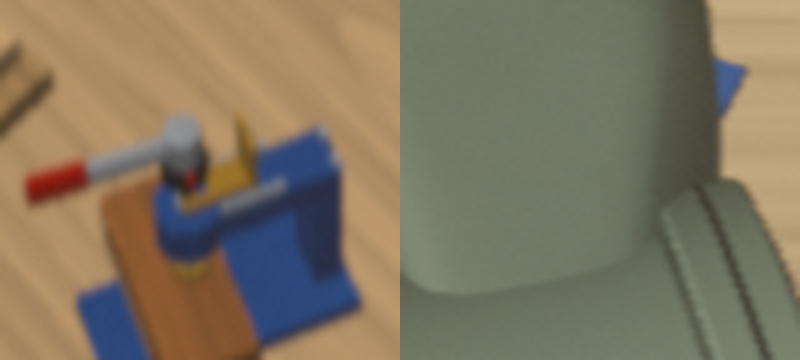

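carry_out --commands '[[[-35,20,0,0,0],[-70,40,0,0,0],[-100,70,0,0,0],[-130,100,0,0,0],[-155,130,0,0,0],[-175,165,0,0,0],[-195,200,0,0,0],[-215,235,0,0,0],[-235,265,0,0,0],[-235,265,0,0,0]]]'

```text
time: 13.42
tcp_pos: [0.4347, 0.4205, 0.2408]
eef_rot: [[-0.947, 0.32, -0.005], [0.32, 0.947, 0.001], [0.005, -0.0, -1.0]]
contact_force: [-0.5, 1.1, -0.1]
opening: -0.0001
grasp_force: 0.0
```

```bash
python3 - <<'E'
from h import *
d=cam('top');s=cam('side')
ux=np.array([.9455,-.3256,0])
b=np.array([.598,.176,0])
for c in(d,s):
    for r in (66,50): print(r,w2px(c,b+ux*r/1000+[0,0,.136]))
t0=cv2.imread('pics/top0.png');s0=cv2.imread('pics/side0.png')
z=lambda i:cv2.resize(i,None,fx=7,fy=7,interpolation=cv2.INTER_CUBIC)
f=d['frame'][:,:,::-1];g=s['frame'][:,:,::-1]
A=np.hstack([z(t0[130:172,235:285]),z(f[130:172,235:285])]);B=np.hstack([z(s0[122:162,275:325]),z(g[122:162,275:325])])
cv2.imwrite('pics/p4.png',np.vstack([A,B]))
E
```

```text
66 [257.49396453 140.29733516]
50 [255.34874526 145.67242342]
66 [312.72581086 133.68738996]
50 [307.5573818  135.28103131]
```

View pics/p4.png

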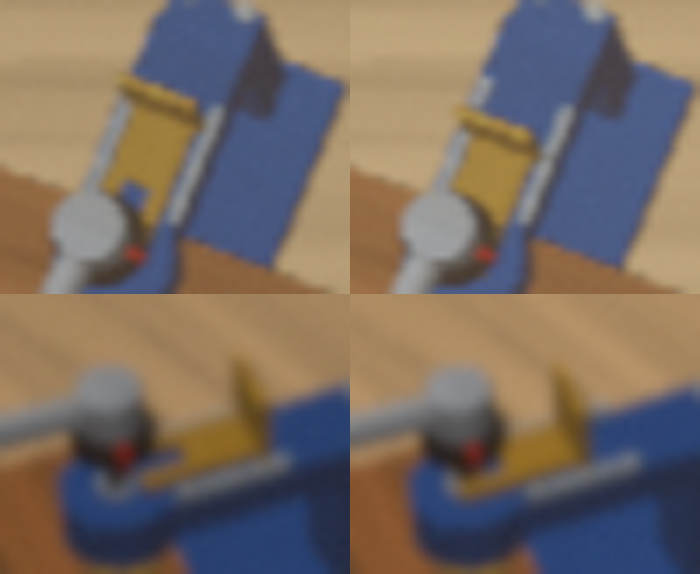

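Before and after, the left clamp's tab moved about 5 px, or roughly 14 mm, towards the screw. That matches an open start and a stop at 16 mm, and it reached a hard stop. The red mark is unmoved at crop (135,255), and so is the bar. Handing in.

```bash
python3 -c "
from h import *
print(ticket.hand_in())"
```

```text
the job is handed in; nothing more can be done
None
```

The left clamp is the tight one: it held about 1.5–1.6 N m for over a second with its witness mark unmoved, and its clip is now against the firm stop, though that final push reached about 75 N at the fingers; the right clamp, never tested but loose by elimination, and the things lying about were not touched, and the job is handed in.

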